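Load a battery pack into a spring-clamped charger

ROBOT

A 6-joint arm with a two-finger parallel gripper is mounted at the origin on a cart in front of the work surface, level with it; the furniture and walls round the work are solid. World frame = base frame: x ahead of the robot, y to its left, z up, the work surface at z = 0. Lengths are in m, angles in degrees, forces in N, time in s.
With the tool pointing down it reaches from about 0.35 to 1 m from the base axis. Payload 7.1 kg.
Tool frame: the origin (TCP) lies at the very end of the fingers, on their centre line; the grasp point (between the pads) lies 19 mm behind it; y points along the fingers, x is the direction in which the jaws open and shut, and the axes are right-handed (so a half turn about y gives the same grasp; the last joint's range is limited). The gripper opens to 85 mm and grips with 20 to 120 N. Pads are 22 mm wide; open, the fingers measure 114 mm over their backs; the gripper's body (76 mm by 85 mm) begins 54 mm behind the grasp point. The pads swing forward as they close: fully open they stand 13 mm farther back than shut.
Start: joints at [-72.594, 24.242, 93.386, -0, 62.372, -1.089], TCP at [0.198, -0.593, 0.231] pointing down, gripper open.
Joint ranges: [-172.04, 172.04], [-51.8, 120.97], [4.93, 147.93], [-75.15, 255.16], [6.16, 154.13], [-145.62, 145.62]. Speed limits (degrees/s): [136.94, 136.94, 172.46, 180, 180, 180].

INTERFACE

Orientations are given as a 3x3 rotation matrix whose columns are the frame's x, y, z axes.
In Python, from cell import env, imaging gives the robot as it stands.
- The arm moves only by the tool jog_arm, never from a script. Its argument "series" is a list of rows, each an object with "jaw": the closure, from -1 (fully open) to 1 (shut); "offset": the shift along the tool's x, y, z in mm, a list of three; "dr": the turn, a rotation vector about the tool's x, y, z in degrees, a list of three. A call has 1 to 12 rows; each row shifts and turns the commanded pose from where the row before left it, along the tool's axes as they then stand; what a row does not reach is not made up. A row lasts 1/8 s, in which the tool goes at most 62.5 mm and 10.7 degrees, less where a joint would pass 70% of its speed; a pose out of reach is approached as far as the arm can. A call with a gripper value outside its range is refused whole. The fingers move at their own pace and stop on an object; "newtons" is the grip in N (left out, the last holds). Time passes only in rows, so rows that do not move let the fingers close. It gives the time, the measured TCP pose, the force and the opening at its end, in the units of the state.
- env.get_state(): the state, without advancing time (a new reading comes with each control period).
- imaging.snapshot(name): name is "side" or "top"; returns a dict with "img" (420x560x3 uint8, red, green, blue), "intrinsics" (3x3 intrinsics, pixels), "extrinsics" (4x4, takes a point from world to camera coordinates). Camera axes: x right, y down, z forward; pixel columns grow to the right and rows downward; lengths in m; the calibration is good to about 2 mm. A picture is of the moment at which its call begins. There is no depth.
- env.job_done(): hands the job in, once; it reports no verdict.
The state is a dict: "time_s": time; "q": joint angles; "joint_vel": joint speeds; "joint_efforts": joint torques, N m; "tool_pos": TCP position; "ee_rot": TCP orientation; "force": force on the tool from outside, world axes, zero at the start; "ft_torque": the same for the moment, N m; "gripper_width": finger opening in m.
Only numpy, scipy, OpenCV 4.12 (cv2) and the standard library are available. Lean on these libraries where they do the work, as an engineer would, in place of code of your own. Each camera call takes 0.05 s, during which the arm holds its last target. There are 200 camera calls.

TASK

Put the battery pack from the white desk stand on charge. The charger is the grey open bay with the sprung metal backstop: with the pack upright and one narrow end against the backstop, push the backstop all the way back to its stop, then lower the pack behind the front lip until it stands flat on the bay floor, and let go so that the backstop clamps it there. The stand and the charger leave different sides of the pack free, so stand it on the table in between and take it the other way; do not knock over or shove aside the beaker, the marker or the dish.

Things in the scene. Friction and masses are not known exactly. Their poses are not given: they have to be found in the camera images.
- pack: battery pack, loose upright black block, 62 (its x) by 40 (y) by 80 mm tall (z), about 0.2 kg; brass strips on its narrow ends (faces x = -31 and +31 mm), ribs on its broad sides (faces y = -20 and +20 mm). Origin at the centre of its underside. May go into the charger either way round. Starts upright in the stand.
- stand: white desk stand, fixed, 80 (x) by 100 (y) mm. Origin under its centre on the table. Floor 8 mm high; two cheeks, 62 mm long in x, tops at z = 84 mm, stand 4 mm off the pack's broad sides (inner faces y = -24 and +24 mm), so there the pack can only be taken by its narrow ends (62 mm apart, along x) and lifted straight up.
- charger: grey charger, fixed, x = -48..+94 mm, 92 mm wide. Origin on the table under the pack's final centre; x points from front lip to backstop. Bay floor z = 14 mm. Lip: inner face x = -31, outer -41 mm, top z = 30 mm, 76 mm wide. Side rails: inner faces y = -27 and +27 mm, tops z = 22 mm; above them the bay is open at both sides and on top.
- backstop_face (a point): centre of the front face of the charger's sprung backstop, an aluminium plate 50 mm wide and 90 mm tall (from z = 16 to z = 106 mm over the table), facing the lip. In the charger's frame it is at x = 7 mm when at rest and x = 37 mm when fully back, z = 61 mm.
- backstop (a joint): travel of the backstop along the charger's +x, m: 0 at rest (gap to the lip 38 mm), 0.030 fully back at its stop (gap 68 mm). The spring pushes back with 4 N at rest, 10 N fully back. Reads 0.024 with the pack clamped between it and the lip.
- beaker: bystander: small glass beaker, 52 mm across, 69 mm tall, origin under its centre; loose
- marker: bystander: marker pen lying on the table, 135 mm long, 17 mm thick; loose
- petri: bystander: white round dish with lid, 59 mm across, 15 mm high; loose
There are look-alikes about, which are no part of the job. What is shaped like the pack but purple is not meant.

How it is judged:
By the outcome, as a careful person would: the job done as asked, in the order asked, and still so for the second after the job is handed in, with the robot touching nothing.
It also fails if it takes over 53 s, if anything falls off the work surface, if the arm or the gripper's body presses on something with over 40 N, if the wrist force passes 120 N, or if a joint passes its speed limit or range.

## Working session

There is one attempt and no reset: what is moved stays moved. The work goes in short steps, Python scripts to look and compute and a tool call to move; the robot and the scene stay as the last step left them, time stands still between calls to the robot, and variables do not carry over. Pictures are saved under pics/ and viewed, about 8 in all and at most 12, crops included, and the job is handed in when it is done.

Besides the shell and the picture viewer there is one more tool, called after ">>>" as name(argument=value, ...), one argument or row to a line, values as JSON. jog_arm: Moves the arm, as the interface text tells. Its arguments: {"type":"object","properties":{"series":{"type":"array"},"newtons":{"type":"number"}},"required":["series"]}

```bash
mkdir -p pics; cat > h.py <<'E'
from cell import env, imaging
import numpy as np, cv2
def snap(n,f=None):
    s=imaging.snapshot(n)
    if f: cv2.imwrite('pics/'+f,cv2.cvtColor(s['img'],cv2.COLOR_RGB2BGR))
    return s
def ray(s,u,v,z):
    K,E=np.array(s['intrinsics']),np.array(s['extrinsics']); R,t=E[:3,:3],E[:3,3]
    c=-R.T@t; d=R.T@np.linalg.inv(K)@np.array([u,v,1.]); return c+d*(z-c[2])/d[2]
def proj(s,p):
    K,E=np.array(s['intrinsics']),np.array(s['extrinsics'])
    q=K@(E[:3,:3]@np.array(p,float)+E[:3,3]); return q[:2]/q[2]
E
python3 - <<'E'
from h import *
np.set_printoptions(precision=3,suppress=True)
a=snap('top','top1.png');b=snap('side','side1.png')
for s in(a,b):
    E=np.array(s['extrinsics']);print(s['intrinsics'],-E[:3,:3].T@E[:3,3]);print(E)
print(env.get_state())
E
```

```text
[[425.556   0.    277.243]
 [  0.    425.556 210.156]
 [  0.      0.      1.   ]] [ 0.462 -0.089  1.095]
[[-0.027 -1.     0.011 -0.089]
 [-0.998  0.027 -0.063  0.533]
 [ 0.063 -0.013 -0.998  1.062]
 [ 0.     0.     0.     1.   ]]
[[411.808   0.    270.244]
 [  0.    411.808 210.895]
 [  0.      0.      1.   ]] [ 0.562 -0.953  0.471]
[[ 0.999  0.038  0.012 -0.531]
 [ 0.027 -0.411 -0.911  0.022]
 [-0.03   0.911 -0.412  1.078]
 [ 0.     0.     0.     1.   ]]
{'time_s': 0.1, 'q': array([-72.595,  24.28 ,  93.427,  -0.001,  62.371,  -1.089]), 'joint_vel': array([-0.019, -0.106, -0.141, -0.049,  0.114, -0.034]), 'joint_efforts': array([ -0.002, -55.842, -28.245,  -0.   ,   0.003,   0.   ]), 'tool_pos': array([ 0.198, -0.592,  0.231]), 'ee_rot': array([[ 0.317, -0.   ,  0.948],
       [-0.948,  0.001,  0.317],
       [-0.001, -1.   ,  0.   ]]), 'force': array([ 0.109,  0.212, -0.223]), 'ft_torque': array([ 0.024, -0.039, -0.043]), 'gripper_width': 0.0854307919786433}
```

View pics/top1.png

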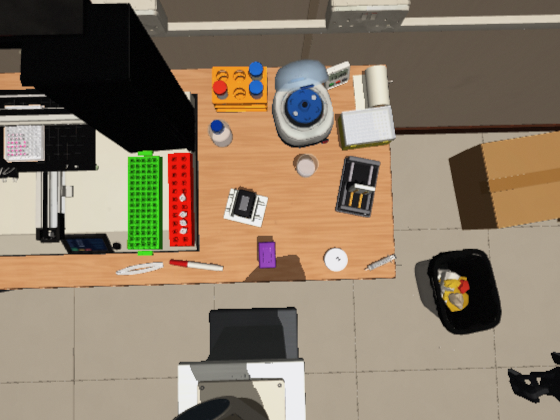

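View pics/side1.png

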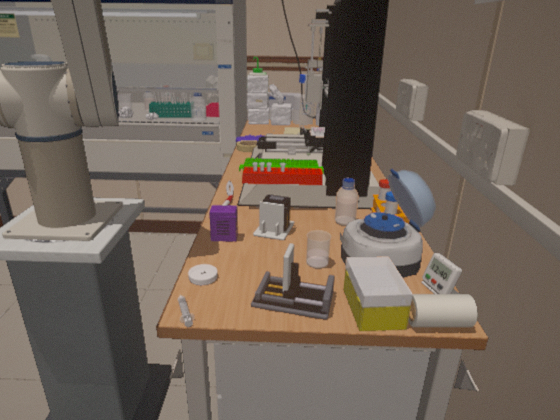

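The top view shows the stand with the black pack at about (244,205). The charger is at (358,187), the beaker (305,166), the dish (336,260), the purple decoy (267,254) and the red marker (195,265). I'll zoom in next.

```bash
python3 - <<'E'
import cv2,numpy as np
a=cv2.imread('pics/top1.png')[150:230,215:395]
b=cv2.imread('pics/side1.png')[190:320,240:350]
a=cv2.resize(a,None,fx=4.4,fy=4.4,interpolation=cv2.INTER_CUBIC)
cv2.imwrite('pics/c1.png',a)
b=cv2.resize(b,None,fx=4.5,fy=4.5,interpolation=cv2.INTER_CUBIC)
cv2.imwrite('pics/c2.png',b)
E
```

```text
(no output)
```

View pics/c1.png

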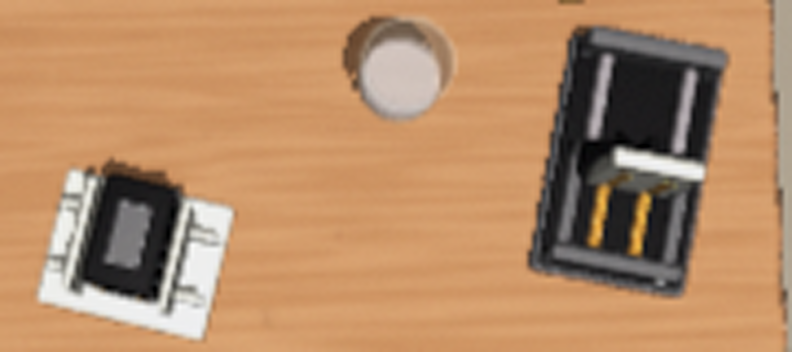

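View pics/c2.png

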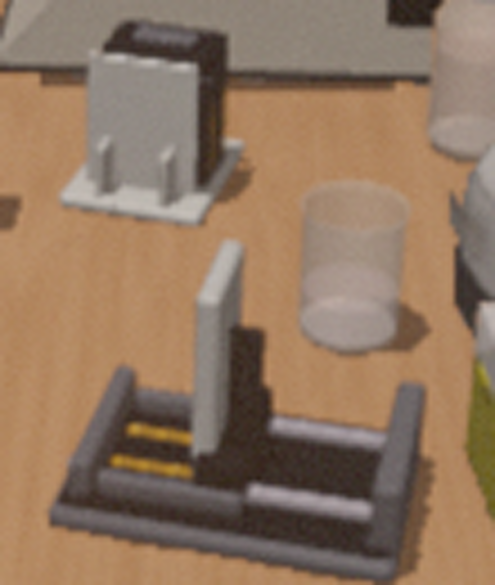

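The crops show the stand and pack tilted about 13° in the image, with the cheeks left and right. The charger lip is nearest the robot and its backstop points away. I'll measure from the corners.

```bash
python3 - <<'E'
from h import *
np.set_printoptions(precision=4,suppress=True)
s=snap('top')
def f(pts,z):
    P=np.array([ray(s,(u+.5)/4.4-.5+215,(v+.5)/4.4-.5+150,z)[:2] for u,v in pts])
    e=np.roll(P,-1,0)-P
    print(P.mean(0),np.linalg.norm(e,axis=1),np.degrees(np.arctan2(e[:,1],e[:,0])))
f([(70,168),(235,208),(203,340),(38,302)],.006)
f([(100,172),(183,190),(160,300),(82,285)],.088)
f([(575,28),(727,50),(685,297),(530,268)],.01)
f([(613,150),(704,160),(700,182),(612,167)],.106)
for n,u,v,z in[('beaker',305,167,.03),('petri',336,259,.015),('purple',267,254,.08),('marker',195,265,.0085)]: print(n,ray(s,u,v,z)[:2])
# purple, red, marker by mask in top
hsv=cv2.cvtColor(s['img'],cv2.COLOR_RGB2HSV)
t=snap('side')
for p in [(.56,-.2,.0)]: print(proj(s,p),proj(t,p))
E
```

```text
[ 0.54   -0.0224] [0.0991 0.0792 0.0984 0.0804] [-105.1822  164.9431   75.4922  -14.5297]
[ 0.5438 -0.0248] [0.0459 0.0607 0.0427 0.0618] [-103.7869  166.8605   77.5728  -10.2255]
[ 0.5871 -0.3113] [0.0901 0.1474 0.0917 0.1437] [-99.7579 168.0075  77.8586 -12.6497]
[ 0.5733 -0.3064] [0.0488 0.012  0.0475 0.0091] [-97.7862 167.3667  78.7867  -5.5639]
beaker [ 0.6366 -0.1759]
petri [ 0.4026 -0.2482]
purple [ 0.4226 -0.0751]
marker [0.3971 0.1088]
[314.3621 198.0428] [279.8415 266.7189]
```

>>> jog_arm(
  series=[
    {"jaw": -1, "offset": [-36, 0, 42], "dr": [0, 0, 0]},
    {"jaw": -1, "offset": [-36, 0, 42], "dr": [0, 0, 0]},
    {"jaw": -1, "offset": [-36, 0, 42], "dr": [0, 0, 0]},
    {"jaw": -1, "offset": [-36, 0, 42], "dr": [0, 0, 0]},
    {"jaw": -1, "offset": [-36, 0, 42], "dr": [0, 0, 0]},
    {"jaw": -1, "offset": [-36, 0, 42], "dr": [0, 0, 0]},
    {"jaw": -1, "offset": [-36, 0, 42], "dr": [0, 0, 0]},
    {"jaw": -1, "offset": [-36, 0, 42], "dr": [0, 0, 0]},
    {"jaw": -1, "offset": [-36, 0, 42], "dr": [0, 0, 0]},
    {"jaw": -1, "offset": [-36, 0, 42], "dr": [0, 0, 0]},
    {"jaw": -1, "offset": [-36, 0, 42], "dr": [0, 0, 0]},
    {"jaw": -1, "offset": [-36, 0, 42], "dr": [0, 0, 0]},
  ],
)

```text
time_s: 1.7
tool_pos: [0.54, -0.0214, 0.2314]
ee_rot: [[0.317, 0.0, 0.948], [-0.948, -0.0, 0.317], [0.0, -1.0, 0.0]]
force: [-0.3, 0.1, -0.3]
gripper_width: 0.0858
```

>>> jog_arm(
  series=[
    {"jaw": -1, "offset": [0, 0, 0], "dr": [0, -9.4, 0]},
    {"jaw": -1, "offset": [0, 0, 0], "dr": [0, -9.4, 0]},
    {"jaw": -1, "offset": [0, 0, 0], "dr": [0, -9.4, 0]},
    {"jaw": -1, "offset": [0, 0, 0], "dr": [0, -9.4, 0]},
    {"jaw": -1, "offset": [0, 0, 0], "dr": [0, -9.4, 0]},
    {"jaw": -1, "offset": [0, 0, 0], "dr": [0, -9.4, 0]},
  ],
)

```text
time_s: 2.45
tool_pos: [0.5391, -0.0231, 0.2312]
ee_rot: [[0.967, -0.0, 0.255], [-0.255, 0.0, 0.967], [-0.0, -1.0, -0.0]]
force: [-0.5, 0.1, 0.2]
gripper_width: 0.0857
```

```bash
cat >> h.py <<'E'
np.set_printoptions(precision=4,suppress=True)
def rel(p,yaw=None):
    "shift in tool mm (axes as now) to put TCP at p, and dr y for yaw"
    st=env.get_state(); R=st['ee_rot']; y=np.degrees(np.arctan2(R[1,0],R[0,0]))
    print('t',st['time_s'],'tcp',st['tool_pos'],'yaw',round(y,2),'tilt',R[2],'F',st['force'],'w',st['gripper_width'])
    if p is not None: print(' shift mm',1e3*R.T@(np.array(p)-st['tool_pos']),'dry',None if yaw is None else -(yaw-y))
E
python3 - <<'E'
from h import *
rel([.541,-.023,.231],-15)
t=snap('side','s2.png')
K=t['img'][170:270,220:350]
cv2.imwrite('pics/c3.png',cv2.resize(K[:,:,::-1],None,fx=6,fy=6,interpolation=cv2.INTER_CUBIC))
E
```

```text
t 2.45 tcp [ 0.5391 -0.0231  0.2312] yaw -14.8 tilt [-0.0002 -1.     -0.    ] F [-0.5247  0.111   0.2052] w 0.08571044974592217
 shift mm [1.823  0.1967 0.6086] dry 0.2042196033115875
```

View pics/c3.png

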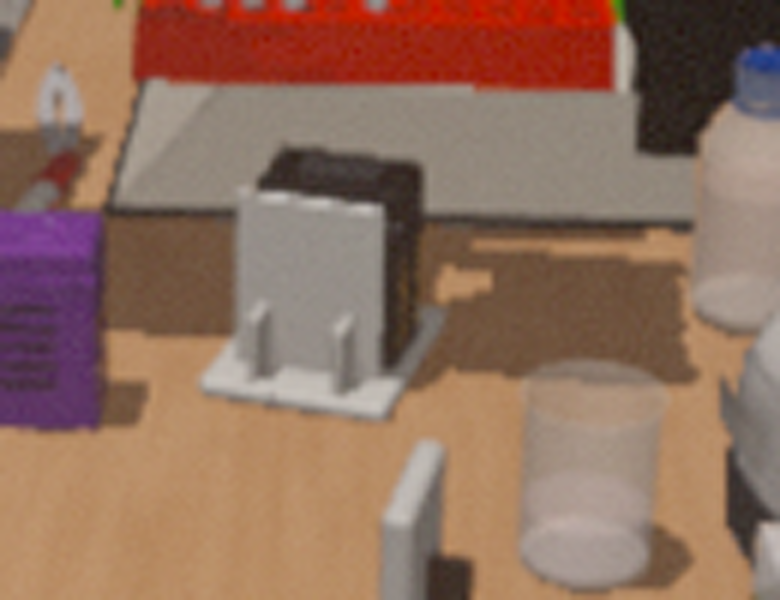

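The side view shows the stand's near base edge running from (205,385) to (388,413), with the right far corner at (443,310). The near cheek's top runs from (240,192) to (385,205). I'll cross-check these against the top view.

```bash
python3 - <<'E'
from h import *
t=snap('side')
g=lambda u,v,z: ray(t,(u+.5)/6-.5+220,(v+.5)/6-.5+170,z)[:2]
A,B,C=g(203,380,.008),g(390,406,.008),g(443,310,.008)
print(A,B,C,np.linalg.norm(A-B),np.linalg.norm(B-C),(A+C)/2,np.degrees(np.arctan2(*(B-A)[::-1])))
D,F=g(238,192,.084),g(385,205,.084); print(D,F,np.linalg.norm(D-F),np.degrees(np.arctan2(*(F-D)[::-1])))
# pack corners right side: top near-right, far-right
G,H=g(418,208,.088),g(422,165,.088); print(G,H,np.linalg.norm(G-H))
c=np.array([.541,-.023]);a=np.radians(-14.5);R=np.array([[np.cos(a),-np.sin(a)],[np.sin(a),np.cos(a)]])
for p in[(.031,-.02),(.031,.02)]: print(c+R@p)
for p in[(-.04,-.05),(.04,-.05),(.04,.05)]: print(c+R@p)
for p in[(-.031,-.027),(.031,-.027)]: print(c+R@p)
E
```

```text
[ 0.4931 -0.0626] [ 0.5692 -0.0805] [0.5915 0.009 ] 0.07811783332375345 0.09224643446975977 [ 0.5423 -0.0268] -13.223914520957983
[ 0.5062 -0.0453] [ 0.565  -0.0546] 0.05954393790403921 -8.943108847992393
[ 0.5779 -0.066 ] [ 0.5797 -0.0218] 0.04424363714887596
[ 0.566  -0.0501]
[ 0.576  -0.0114]
[ 0.4898 -0.0614]
[ 0.5672 -0.0814]
[0.5922 0.0154]
[ 0.5042 -0.0414]
[ 0.5643 -0.0569]
```

>>> jog_arm(
  series=[
    {"jaw": -1, "offset": [2, 25, 0], "dr": [0, 0, 0]},
    {"jaw": -1, "offset": [0, 25, 0], "dr": [0, 0, 0]},
    {"jaw": -1, "offset": [0, 25, 0], "dr": [0, 0, 0]},
    {"jaw": -1, "offset": [0, 25, 0], "dr": [0, 0, 0]},
    {"jaw": -1, "offset": [0, 25, 0], "dr": [0, 0, 0]},
    {"jaw": -1, "offset": [0, 25, 0], "dr": [0, 0, 0]},
    {"jaw": -1, "offset": [0, 23, 0], "dr": [0, 0, 0]},
    {"jaw": -1, "offset": [0, 20, 0], "dr": [0, 0, 0]},
    {"jaw": -1, "offset": [0, 0, 0], "dr": [0, 0, 0]},
  ],
)

```text
time_s: 3.68
tool_pos: [0.54, -0.0236, 0.037]
ee_rot: [[0.965, -0.003, 0.263], [-0.263, 0.0, 0.965], [-0.003, -1.0, -0.001]]
force: [0.1, -0.3, 0.8]
gripper_width: 0.0851
```

>>> jog_arm(
  newtons=30,
  series=[
    {"jaw": 1, "offset": [0, 0, 0], "dr": [0, 0, 0]},
    {"jaw": 1, "offset": [0, 0, 0], "dr": [0, 0, 0]},
    {"jaw": 1, "offset": [0, 0, 0], "dr": [0, 0, 0]},
    {"jaw": 1, "offset": [0, 0, 0], "dr": [0, 0, 0]},
    {"jaw": 1, "offset": [0, 0, 0], "dr": [0, 0, 0]},
    {"jaw": 1, "offset": [0, 0, 0], "dr": [0, 0, 0]},
  ],
)

```text
time_s: 4.42
tool_pos: [0.5422, -0.0237, 0.0394]
ee_rot: [[0.965, 0.002, 0.261], [-0.261, -0.0, 0.965], [0.002, -1.0, 0.0]]
force: [1.2, -0.3, 6.5]
gripper_width: 0.0617
```

>>> jog_arm(
  series=[
    {"jaw": 1, "offset": [0, -6, 0], "dr": [0, 0, 0]},
    {"jaw": 1, "offset": [0, -12, 0], "dr": [0, 0, 0]},
    {"jaw": 1, "offset": [0, -16, 0], "dr": [0, 0, 0]},
    {"jaw": 1, "offset": [0, -18, 0], "dr": [0, 0, 0]},
    {"jaw": 1, "offset": [0, -18, 0], "dr": [0, 0, 0]},
    {"jaw": 1, "offset": [0, -18, 0], "dr": [0, 0, 0]},
    {"jaw": 1, "offset": [0, -12, 0], "dr": [0, 0, 0]},
    {"jaw": 1, "offset": [0, -6, 0], "dr": [0, 0, 0]},
    {"jaw": 1, "offset": [0, 0, 0], "dr": [0, 0, 0]},
  ],
)

```text
time_s: 5.55
tool_pos: [0.5412, -0.0237, 0.1445]
ee_rot: [[0.965, 0.0, 0.261], [-0.261, -0.0, 0.965], [0.0, -1.0, 0.0]]
force: [0.6, -0.9, -2.2]
gripper_width: 0.0619
```

```bash
python3 - <<'E'
from h import *
rel([.51,-.165,.142],-12)
t=snap('side');a=snap('top')
A=cv2.resize(t['img'][150:330,200:350],None,fx=3.3,fy=3.3,interpolation=cv2.INTER_CUBIC)
B=cv2.resize(a['img'][130:280,300:400],None,fx=3.96,fy=3.96,interpolation=cv2.INTER_CUBIC)[:A.shape[0]][:, :300]
h=min(A.shape[0],B.shape[0]);cv2.imwrite('pics/c4.png',np.hstack([A[:h],B[:h]])[:,:,::-1])
E
```

```text
t 5.55 tcp [ 0.5412 -0.0237  0.1445] yaw -15.1 tilt [ 0.0003 -1.      0.0001] F [ 0.573  -0.9035 -2.2172] w 0.0618532780771833
 shift mm [   6.7093    2.5409 -144.5953] dry -3.103349731977323
```

View pics/c4.png

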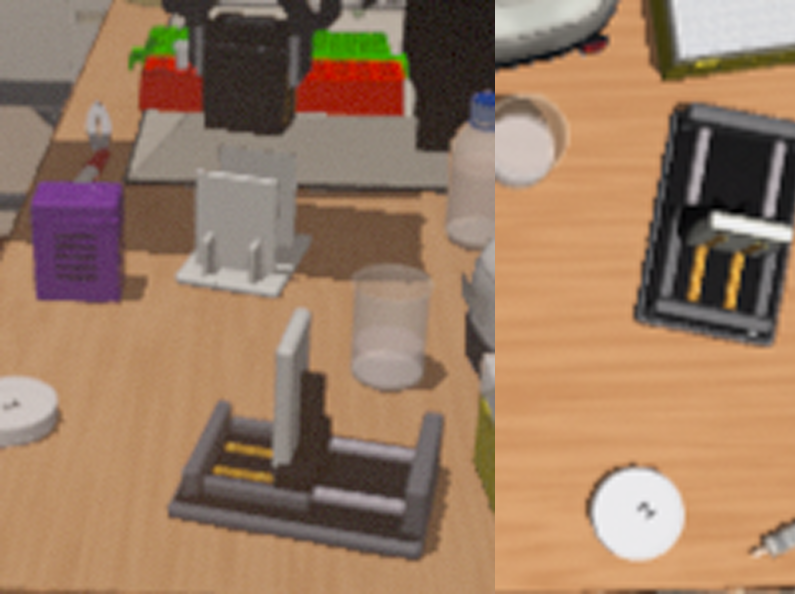

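The pack is lifted clear of the stand; weight reads 2.2 N. I'll move it to the table spot between the stand and the charger.

>>> jog_arm(
  series=[
    {"jaw": 1, "offset": [1, 0, -12], "dr": [0, 0, 0]},
    {"jaw": 1, "offset": [1, 0, -22], "dr": [0, 0, 0]},
    {"jaw": 1, "offset": [1, 0, -25], "dr": [0, 0, 0]},
    {"jaw": 1, "offset": [1, 0, -26], "dr": [0, 0, 0]},
    {"jaw": 1, "offset": [1, 0, -25], "dr": [0, 0, 0]},
    {"jaw": 1, "offset": [1, 0, -22], "dr": [0, 0, 0]},
    {"jaw": 1, "offset": [1, 0, -12], "dr": [0, -3, 0]},
    {"jaw": 1, "offset": [0, 20, 0], "dr": [0, 0, 0]},
    {"jaw": 1, "offset": [0, 25, 0], "dr": [0, 0, 0]},
    {"jaw": 1, "offset": [0, 25, 0], "dr": [0, 0, 0]},
    {"jaw": 1, "offset": [0, 20, 0], "dr": [0, 0, 0]},
    {"jaw": 1, "offset": [0, 10, 0], "dr": [0, 0, 0]},
  ],
)

```text
time_s: 7.15
tool_pos: [0.5093, -0.1648, 0.0429]
ee_rot: [[0.978, -0.002, 0.21], [-0.21, 0.001, 0.978], [-0.002, -1.0, 0.0]]
force: [0.6, 0.2, -2.2]
gripper_width: 0.0617
```

>>> jog_arm(
  series=[
    {"jaw": 1, "offset": [0, 5, 0], "dr": [0, 0, 0]},
    {"jaw": 1, "offset": [0, 4, 0], "dr": [0, 0, 0]},
    {"jaw": 1, "offset": [0, 2, 0], "dr": [0, 0, 0]},
    {"jaw": 1, "offset": [0, 0, 0], "dr": [0, 0, 0]},
  ],
)

```text
time_s: 7.65
tool_pos: [0.5106, -0.1645, 0.0336]
ee_rot: [[0.978, 0.001, 0.21], [-0.21, -0.0, 0.978], [0.001, -1.0, -0.0]]
force: [0.2, -0.5, -1.8]
gripper_width: 0.0617
```

>>> jog_arm(
  series=[
    {"jaw": 1, "offset": [0, 1, 0], "dr": [0, 0, 0]},
    {"jaw": 1, "offset": [0, 1, 0], "dr": [0, 0, 0]},
    {"jaw": 1, "offset": [0, 0, 0], "dr": [0, 0, 0]},
  ],
)

```text
time_s: 8.02
tool_pos: [0.5105, -0.1645, 0.0314]
ee_rot: [[0.978, 0.0, 0.21], [-0.21, -0.0, 0.978], [0.0, -1.0, -0.0]]
force: [-0.0, -0.5, -2.3]
gripper_width: 0.0622
```

>>> jog_arm(
  series=[
    {"jaw": 1, "offset": [0, 1, 0], "dr": [0, 0, 0]},
    {"jaw": 1, "offset": [0, 1, 0], "dr": [0, 0, 0]},
    {"jaw": 1, "offset": [0, 0, 0], "dr": [0, 0, 0]},
  ],
)

```text
time_s: 8.4
tool_pos: [0.5105, -0.1646, 0.0313]
ee_rot: [[0.978, 0.001, 0.21], [-0.21, -0.0, 0.978], [0.001, -1.0, -0.0]]
force: [-6.7, 1.8, 23.1]
gripper_width: 0.0617
```

>>> jog_arm(
  series=[
    {"jaw": 1, "offset": [0, -2, 0], "dr": [0, 0, 0]},
    {"jaw": -1, "offset": [0, 0, 0], "dr": [0, 0, 0]},
    {"jaw": -1, "offset": [0, 0, 0], "dr": [0, 0, 0]},
    {"jaw": -1, "offset": [0, 0, 0], "dr": [0, 0, 0]},
    {"jaw": -1, "offset": [0, 0, 0], "dr": [0, 0, 0]},
    {"jaw": -1, "offset": [0, -15, 0], "dr": [0, 0, 0]},
    {"jaw": -1, "offset": [0, -25, 0], "dr": [0, 0, 0]},
    {"jaw": -1, "offset": [0, -25, 0], "dr": [0, 0, 0]},
    {"jaw": -1, "offset": [0, -15, 0], "dr": [0, 0, 0]},
  ],
)

```text
time_s: 9.52
tool_pos: [0.5111, -0.1647, 0.1133]
ee_rot: [[0.978, 0.002, 0.21], [-0.21, -0.001, 0.978], [0.002, -1.0, -0.0]]
force: [0.2, -0.5, 0.4]
gripper_width: 0.0855
```

>>> jog_arm(
  series=[
    {"jaw": -1, "offset": [0, 0, 0], "dr": [0, 10, 0]},
    {"jaw": -1, "offset": [0, 0, 0], "dr": [0, 10, 0]},
    {"jaw": -1, "offset": [0, 0, 0], "dr": [0, 10, 0]},
    {"jaw": -1, "offset": [0, 0, 0], "dr": [0, 10, 0]},
    {"jaw": -1, "offset": [0, 0, 0], "dr": [0, 10, 0]},
    {"jaw": -1, "offset": [0, 0, 0], "dr": [0, 10, 0]},
    {"jaw": -1, "offset": [0, 0, 0], "dr": [0, 10, 0]},
    {"jaw": -1, "offset": [0, 0, 0], "dr": [0, 10, 0]},
    {"jaw": -1, "offset": [0, 0, 0], "dr": [0, 10, 0]},
    {"jaw": -1, "offset": [0, 0, 0], "dr": [0, 0, 0]},
  ],
)

```text
time_s: 10.78
tool_pos: [0.5103, -0.1645, 0.1116]
ee_rot: [[-0.208, -0.0, 0.978], [-0.978, 0.0, -0.208], [0.0, -1.0, -0.0]]
force: [-0.2, -0.6, -0.4]
gripper_width: 0.0852
```

```bash
python3 - <<'E'
from h import *
rel([.5105,-.1646,.033],-102)
t=snap('side')
A=cv2.resize(t['img'][130:320,200:350],None,fx=3.15,fy=3.15,interpolation=cv2.INTER_CUBIC)
cv2.imwrite('pics/c5.png',A[:,:,::-1])
E
```

```text
t 10.775 tcp [ 0.5103 -0.1645  0.1116] yaw -102.02 tilt [ 0. -1. -0.] F [-0.2254 -0.5991 -0.428 ] w 0.08520665900932252
 shift mm [ 0.0701 78.5681  0.235 ] dry -0.0158476746423446
```

View pics/c5.png

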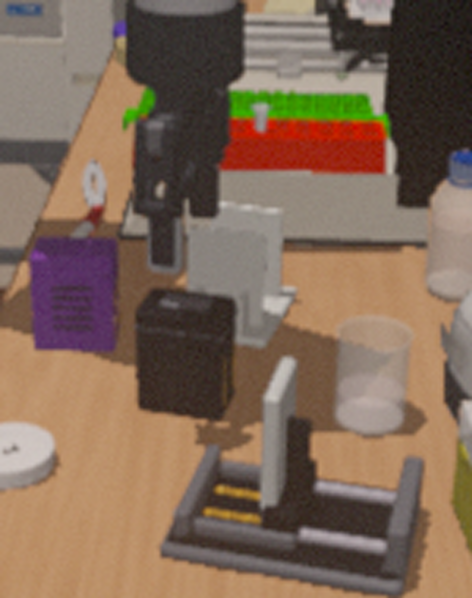

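The pack stands upright on the table, with the gripper turned across its broad sides. I'll take it from there.

>>> jog_arm(
  newtons=40,
  series=[
    {"jaw": -1, "offset": [0, 15, 0], "dr": [0, 0, 0]},
    {"jaw": -1, "offset": [0, 25, 0], "dr": [0, 0, 0]},
    {"jaw": -1, "offset": [0, 20, 0], "dr": [0, 0, 0]},
    {"jaw": -1, "offset": [0, 15, 0], "dr": [0, 0, 0]},
    {"jaw": -1, "offset": [0, 0, 0], "dr": [0, 0, 0]},
    {"jaw": 1, "offset": [0, 0, 0], "dr": [0, 0, 0]},
    {"jaw": 1, "offset": [0, 0, 0], "dr": [0, 0, 0]},
    {"jaw": 1, "offset": [0, 0, 0], "dr": [0, 0, 0]},
    {"jaw": 1, "offset": [0, 0, 0], "dr": [0, 0, 0]},
    {"jaw": 1, "offset": [0, 0, 0], "dr": [0, 0, 0]},
    {"jaw": 1, "offset": [0, 0, 0], "dr": [0, 0, 0]},
    {"jaw": 1, "offset": [0, 0, 0], "dr": [0, 0, 0]},
  ],
)

```text
time_s: 12.32
tool_pos: [0.5109, -0.1646, 0.0371]
ee_rot: [[-0.21, 0.001, 0.978], [-0.978, -0.0, -0.21], [0.0, -1.0, 0.001]]
force: [-1.4, 0.5, 6.9]
gripper_width: 0.0393
```

```bash
python3 - <<'E'
from h import *
rel(None)
# charger: two-view; fine crop of the charger from both
t=snap('side');a=snap('top')
B=cv2.resize(a['img'][148:224,328:388],None,fx=7,fy=7,interpolation=cv2.INTER_CUBIC)[:,:400]
A=cv2.resize(t['img'][240:316,248:340],None,fx=4.3,fy=4.3,interpolation=cv2.INTER_CUBIC)
C=np.zeros((532,800,3),np.uint8);C[:,:400]=B;C[:A.shape[0],400:795]=A[:,:395]
cv2.imwrite('pics/c6.png',C[:,:,::-1])
E
```

```text
t 12.325 tcp [ 0.5109 -0.1646  0.0371] yaw -102.1 tilt [ 0.0001 -1.      0.0013] F [-1.4197  0.5321  6.882 ] w 0.03930850342053636
```

View pics/c6.png

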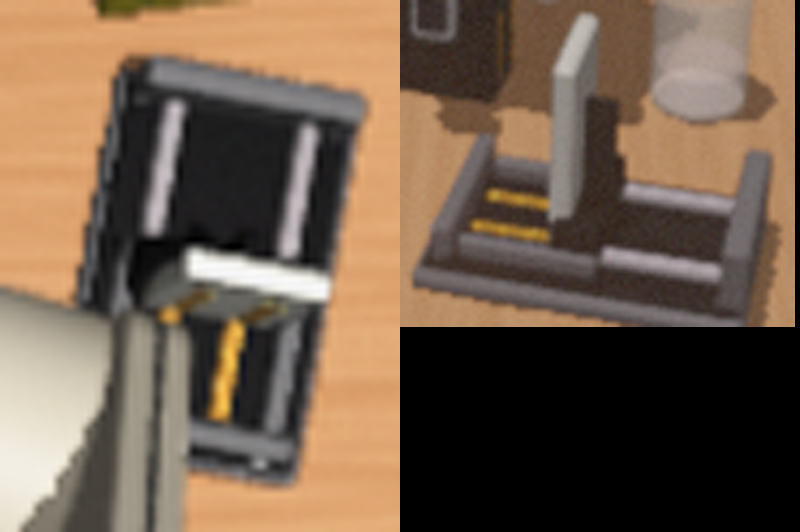

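Both views show the charger at rest. In the top view the plate's top front edge runs from (187,275) to (328,300) and the lip's inner edge ends near (293,437). In the side view the plate's top front edge runs from (555,72) to (582,14).

```bash
python3 - <<'E'
from h import *
t=snap('side');a=snap('top')
T=lambda u,v,z: ray(a,(u+.5)/7-.5+328,(v+.5)/7-.5+148,z)[:2]
C1=lambda u,v,z: ray(a,(u+.5)/4.4-.5+215,(v+.5)/4.4-.5+150,z)[:2]
S=lambda u,v,z: ray(t,(u-400+.5)/4.3-.5+248,(v+.5)/4.3-.5+240,z)[:2]
def e(n,A,B): d=A-B; print(n,A,B,'mid',(A+B)/2,'len',np.linalg.norm(d),'ang',np.degrees(np.arctan2(d[1],d[0])))
e('plate top',T(187,276,.106),T(328,300,.106))
e('plate side',S(582,14,.106),S(555,72,.106))
e('lip top in',C1(557,243,.03),C1(684,262,.03))
e('lip side',S(484,137,.03),S(434,245,.03))
# backwall top & overall right base edge
e('right base',T(362,100,.008),T(298,485,.008))
E=lambda x,y,z,c=(.5646,-.3067),w=np.radians(-12): np.array([c[0]+x*np.cos(w)-y*np.sin(w),c[1]+x*np.sin(w)+y*np.cos(w),z])
for n,p in dict(plateL=(.007,.025,.106),plateR=(.007,-.025,.106),lipL=(-.031,.038,.03),lipR=(-.031,-.038,.03)).items():
    w=E(*p);u=proj(a,w);v=proj(t,w);print(n,w[:2],'c6top',(u-[328,148])*7+3,'c1',(u-[215,150])*4.4+1.7,'c6side',(v-[248,240])*4.3+[401.6,1.6])
E
```

```text
plate top [ 0.574  -0.2837] [ 0.5647 -0.3306] mid [ 0.5694 -0.3071] len 0.04783211154954188 ang 78.80026251587279
plate side [ 0.5777 -0.2865] [ 0.5666 -0.3356] mid [ 0.5721 -0.311 ] len 0.05030836761842415 ang 77.21468334902502
lip top in [ 0.5384 -0.2639] [ 0.5256 -0.3362] mid [ 0.532 -0.3  ] len 0.07337282576148065 ang 79.95567443859639
lip side [ 0.5356 -0.2668] [ 0.5186 -0.3496] mid [ 0.5271 -0.3082] len 0.0845794389349196 ang 78.41245684527108
right base [ 0.6487 -0.3702] [ 0.5072 -0.3406] mid [ 0.5779 -0.3554] len 0.1445815227355386 ang -11.779461443710412
plateL [ 0.5766 -0.2837] c6top [186.8461 268.2185] c1 [614.4604 159.6088] c6side [579.4177  10.7154]
plateR [ 0.5662 -0.3326] c6top [333.879  295.3474] c1 [706.8811 176.6613] c6side [554.1888  68.1648]
lipL [ 0.5422 -0.2631] c6top [ 92.7485 390.4924] c1 [555.3134 236.4667] c6side [498.7036 132.9787]
lipR [ 0.5264 -0.3374] c6top [300.8979 428.9043] c1 [686.1501 260.6113] c6side [454.506  228.0564]
```

>>> jog_arm(
  newtons=60,
  series=[
    {"jaw": 1, "offset": [0, -6, 0], "dr": [0, 0, 0]},
    {"jaw": 1, "offset": [0, -14, 0], "dr": [0, 0, 0]},
    {"jaw": 1, "offset": [0, -20, 0], "dr": [0, 0, 0]},
    {"jaw": 1, "offset": [0, -10, 0], "dr": [0, 0, 0]},
    {"jaw": 1, "offset": [12, 0, 4], "dr": [0, 0, 0]},
    {"jaw": 1, "offset": [22, 0, 7], "dr": [0, 0, 0]},
    {"jaw": 1, "offset": [25, 0, 8], "dr": [0, 0, 0]},
    {"jaw": 1, "offset": [25, 0, 8], "dr": [0, 0, 0]},
    {"jaw": 1, "offset": [22, 0, 7], "dr": [0, 0, 0]},
    {"jaw": 1, "offset": [15, 0, 4], "dr": [0, 0, 0]},
    {"jaw": 1, "offset": [7, 0, 2], "dr": [0, 0, 0]},
    {"jaw": 1, "offset": [0, 0, 0], "dr": [0, 0, 0]},
  ],
)

```text
time_s: 14.02
tool_pos: [0.5225, -0.2981, 0.0862]
ee_rot: [[-0.21, -0.0, 0.978], [-0.978, 0.0, -0.21], [-0.0, -1.0, -0.0]]
force: [0.2, 0.6, -1.8]
gripper_width: 0.0394
```

```bash
python3 - <<'E'
from h import *
rel([.5239,-.2988,.077],-101.8)
t=snap('side');a=snap('top')
A=cv2.resize(t['img'][200:320,230:350],None,fx=4.9,fy=4.9,interpolation=cv2.INTER_CUBIC)
cv2.imwrite('pics/c7.png',A[:,:,::-1])
E
```

```text
t 14.025 tcp [ 0.5225 -0.2981  0.0862] yaw -102.13 tilt [-0.0002 -1.     -0.0003] F [ 0.2474  0.563  -1.7685] w 0.03943495712490797
 shift mm [0.3576 9.1592 1.5536] dry -0.33128219193554287
```

View pics/c7.png

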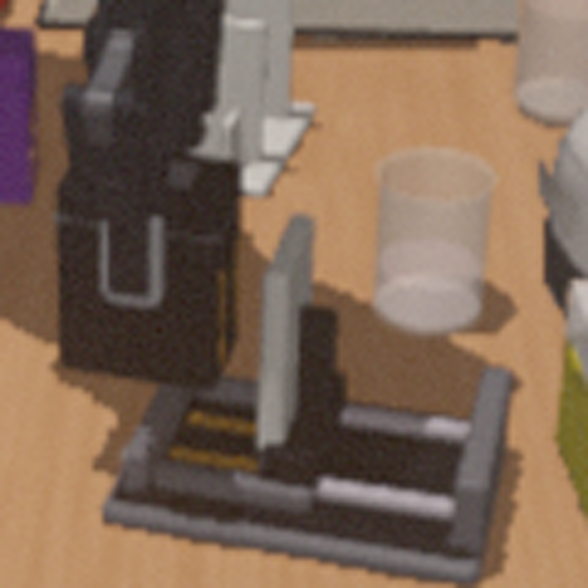

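The pack hangs upright above the lip, level and lined up in front of the plate, about 17 mm short of it. I'll lower it to just above the lip and push.

>>> jog_arm(
  series=[
    {"jaw": 1, "offset": [0, 8, 0], "dr": [0, -0.3, 0]},
    {"jaw": 1, "offset": [0, 6, 0], "dr": [0, 0, 0]},
    {"jaw": 1, "offset": [0, 0, 6], "dr": [0, 0, 0]},
    {"jaw": 1, "offset": [0, 0, 5], "dr": [0, 0, 0]},
    {"jaw": 1, "offset": [0, 0, 4], "dr": [0, 0, 0]},
    {"jaw": 1, "offset": [0, 0, 4], "dr": [0, 0, 0]},
    {"jaw": 1, "offset": [0, 0, 4], "dr": [0, 0, 0]},
    {"jaw": 1, "offset": [0, 0, 4], "dr": [0, 0, 0]},
    {"jaw": 1, "offset": [0, 0, 0], "dr": [0, 0, 0]},
  ],
)

```text
time_s: 15.25
tool_pos: [0.5482, -0.3034, 0.0722]
ee_rot: [[-0.205, -0.002, 0.979], [-0.979, 0.001, -0.205], [-0.0, -1.0, -0.002]]
force: [-4.9, 0.6, 1.5]
gripper_width: 0.0395
```

>>> jog_arm(
  series=[
    {"jaw": 1, "offset": [0, 0, 4], "dr": [0, 0, 0]},
    {"jaw": 1, "offset": [0, 0, 4], "dr": [0, 0, 0]},
    {"jaw": 1, "offset": [0, 0, 4], "dr": [0, 0, 0]},
    {"jaw": 1, "offset": [0, 0, 3], "dr": [0, 0, 0]},
    {"jaw": 1, "offset": [0, 0, 2], "dr": [0, 0, 0]},
    {"jaw": 1, "offset": [0, 0, 0], "dr": [0, 0, 0]},
  ],
)

```text
time_s: 16.0
tool_pos: [0.5638, -0.3067, 0.0721]
ee_rot: [[-0.205, -0.004, 0.979], [-0.979, 0.001, -0.205], [-0.001, -1.0, -0.004]]
force: [-8.8, -0.8, 2.9]
gripper_width: 0.0393
```

>>> jog_arm(
  series=[
    {"jaw": 1, "offset": [0, 0, 2], "dr": [0, 0, 0]},
    {"jaw": 1, "offset": [0, 0, 0], "dr": [0, 0, 0]},
  ],
)

```text
time_s: 16.25
tool_pos: [0.5656, -0.3071, 0.072]
ee_rot: [[-0.205, -0.004, 0.979], [-0.979, 0.002, -0.205], [-0.001, -1.0, -0.004]]
force: [-9.3, 0.9, 3.4]
gripper_width: 0.0397
```

>>> jog_arm(
  series=[
    {"jaw": 1, "offset": [0, 0, 2], "dr": [0, 0, 0]},
    {"jaw": 1, "offset": [0, 0, 0], "dr": [0, 0, 0]},
  ],
)

```text
time_s: 16.5
tool_pos: [0.5674, -0.3075, 0.072]
ee_rot: [[-0.205, -0.004, 0.979], [-0.979, 0.002, -0.205], [-0.001, -1.0, -0.005]]
force: [-9.8, 0.3, 4.6]
gripper_width: 0.0395
```

>>> jog_arm(
  series=[
    {"jaw": 1, "offset": [0, 0, 1.5], "dr": [0, 0, 0]},
    {"jaw": 1, "offset": [0, 0, 0], "dr": [0, 0, 0]},
  ],
)

```text
time_s: 16.75
tool_pos: [0.5682, -0.3076, 0.0719]
ee_rot: [[-0.205, -0.006, 0.979], [-0.979, 0.002, -0.205], [-0.001, -1.0, -0.006]]
force: [-11.2, 0.8, 5.0]
gripper_width: 0.0396
```

>>> jog_arm(
  series=[
    {"jaw": 1, "offset": [0, 0, 1.5], "dr": [0, 0, 0]},
    {"jaw": 1, "offset": [0, 0, 0], "dr": [0, 0, 0]},
    {"jaw": 1, "offset": [0, 0, 0], "dr": [0, 0, 0]},
  ],
)

```text
time_s: 17.12
tool_pos: [0.5683, -0.3076, 0.0718]
ee_rot: [[-0.205, -0.008, 0.979], [-0.979, 0.003, -0.205], [-0.001, -1.0, -0.009]]
force: [-16.9, 0.3, 8.3]
gripper_width: 0.0392
```

The force has risen past the spring's 10 N with no more travel, so the backstop is at its stop. I'll check how the pack sits before lowering.

```bash
python3 - <<'E'
from h import *
rel(None)
t=snap('side')
A=cv2.resize(t['img'][200:320,230:350],None,fx=4.9,fy=4.9,interpolation=cv2.INTER_CUBIC)
cv2.imwrite('pics/c8.png',A[:,:,::-1])
E
```

```text
t 17.125 tcp [ 0.5683 -0.3076  0.0718] yaw -101.84 tilt [-0.0014 -1.     -0.0088] F [-16.8871   0.3133   8.2877] w 0.03918554229722951
```

View pics/c8.png

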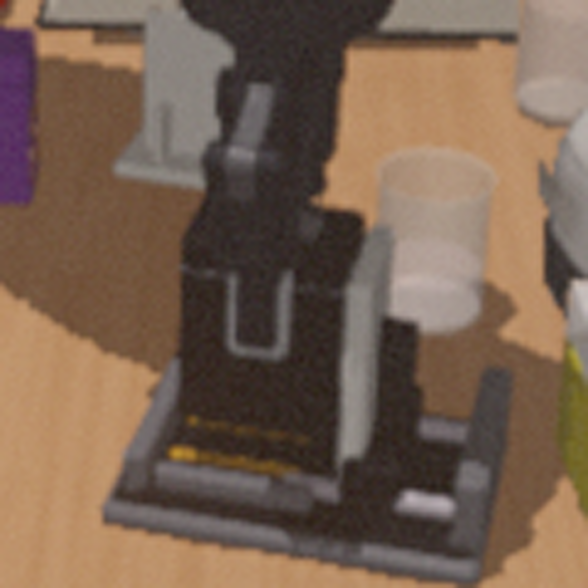

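The pack is upright against the plate, the backstop is fully back, and the pack's rear end is inside the lip. I'll lower it now.

>>> jog_arm(
  series=[
    {"jaw": 1, "offset": [0, 3, 0], "dr": [0, 0, 0]},
    {"jaw": 1, "offset": [0, 3, 0], "dr": [0, 0, 0]},
    {"jaw": 1, "offset": [0, 3, 0], "dr": [0, 0, 0]},
    {"jaw": 1, "offset": [0, 3, 0], "dr": [0, 0, 0]},
    {"jaw": 1, "offset": [0, 0, 0], "dr": [0, 0, 0]},
  ],
)

```text
time_s: 17.8
tool_pos: [0.5682, -0.3073, 0.0593]
ee_rot: [[-0.205, -0.009, 0.979], [-0.979, 0.004, -0.205], [-0.002, -1.0, -0.009]]
force: [-15.7, 1.8, 2.9]
gripper_width: 0.0392
```

>>> jog_arm(
  series=[
    {"jaw": 1, "offset": [0, 2, 0], "dr": [0, 0, 0]},
    {"jaw": 1, "offset": [0, 2, 0], "dr": [0, 0, 0]},
    {"jaw": 1, "offset": [0, 1.5, 0], "dr": [0, 0, 0]},
    {"jaw": 1, "offset": [0, 0, 0], "dr": [0, 0, 0]},
  ],
)

```text
time_s: 18.3
tool_pos: [0.5682, -0.3073, 0.0539]
ee_rot: [[-0.205, -0.009, 0.979], [-0.979, 0.004, -0.205], [-0.002, -1.0, -0.009]]
force: [-15.3, 1.6, 5.6]
gripper_width: 0.0396
```

>>> jog_arm(
  series=[
    {"jaw": 1, "offset": [0, 1, 0], "dr": [0, 0, 0]},
    {"jaw": 1, "offset": [0, 1, 0], "dr": [0, 0, 0]},
    {"jaw": 1, "offset": [0, 0, 0], "dr": [0, 0, 0]},
  ],
)

```text
time_s: 18.68
tool_pos: [0.5682, -0.3073, 0.052]
ee_rot: [[-0.205, -0.009, 0.979], [-0.979, 0.004, -0.205], [-0.002, -1.0, -0.009]]
force: [-16.2, 2.1, 5.4]
gripper_width: 0.0395
```

>>> jog_arm(
  series=[
    {"jaw": 1, "offset": [0, 1, 0], "dr": [0, 0, 0]},
    {"jaw": 1, "offset": [0, 0, 0], "dr": [0, 0, 0]},
  ],
)

```text
time_s: 18.92
tool_pos: [0.5682, -0.3073, 0.0513]
ee_rot: [[-0.205, -0.008, 0.979], [-0.979, 0.004, -0.205], [-0.002, -1.0, -0.009]]
force: [-17.6, 2.1, 7.8]
gripper_width: 0.0396
```

>>> jog_arm(
  series=[
    {"jaw": 1, "offset": [0, 1, 0], "dr": [0, 0, 0]},
    {"jaw": 1, "offset": [0, 0, 0], "dr": [0, 0, 0]},
  ],
)

```text
time_s: 19.18
tool_pos: [0.5682, -0.3073, 0.0513]
ee_rot: [[-0.205, -0.008, 0.979], [-0.979, 0.004, -0.205], [-0.002, -1.0, -0.009]]
force: [-19.8, 4.1, 16.3]
gripper_width: 0.039
```

>>> jog_arm(
  series=[
    {"jaw": 1, "offset": [0, 0.5, 0], "dr": [0, 0, 0]},
    {"jaw": 1, "offset": [0, 0, 0], "dr": [0, 0, 0]},
  ],
)

```text
time_s: 19.42
tool_pos: [0.5682, -0.3073, 0.0512]
ee_rot: [[-0.205, -0.008, 0.979], [-0.979, 0.004, -0.205], [-0.002, -1.0, -0.009]]
force: [-20.7, 5.3, 20.9]
gripper_width: 0.0396
```

The pack is on the floor: TCP z is 51 mm, which is the 37 mm grip height plus 14. I'll ease it back toward the lip, then let go.

>>> jog_arm(
  series=[
    {"jaw": 1, "offset": [0, -0.5, -1], "dr": [0, 0, 0]},
    {"jaw": 1, "offset": [0, -0.5, -1], "dr": [0, 0, 0]},
    {"jaw": 1, "offset": [0, 0, -1.5], "dr": [0, 0, 0]},
    {"jaw": 1, "offset": [0, 0, -1.5], "dr": [0, 0, 0]},
    {"jaw": 1, "offset": [0, 0, -1], "dr": [0, 0, 0]},
    {"jaw": 1, "offset": [0, 0, 0], "dr": [0, 0, 0]},
  ],
)

```text
time_s: 20.18
tool_pos: [0.5653, -0.3067, 0.0512]
ee_rot: [[-0.205, -0.003, 0.979], [-0.979, 0.001, -0.205], [-0.001, -1.0, -0.003]]
force: [-5.7, 1.8, 2.6]
gripper_width: 0.0391
```

>>> jog_arm(
  series=[
    {"jaw": 1, "offset": [0, 0.5, -1], "dr": [0, 0, 0]},
    {"jaw": 1, "offset": [0, 0, -1], "dr": [0, 0, 0]},
    {"jaw": 1, "offset": [0, 0, -1], "dr": [0, 0, 0]},
    {"jaw": 1, "offset": [0, 0, 0], "dr": [0, 0, 0]},
  ],
)

```text
time_s: 20.68
tool_pos: [0.5633, -0.3063, 0.0512]
ee_rot: [[-0.205, -0.001, 0.979], [-0.979, 0.001, -0.205], [-0.001, -1.0, -0.001]]
force: [-4.8, 2.5, 4.7]
gripper_width: 0.0395
```

>>> jog_arm(
  series=[
    {"jaw": -1, "offset": [0, 0, 0], "dr": [0, 0, 0]},
    {"jaw": -1, "offset": [0, 0, 0], "dr": [0, 0, 0]},
    {"jaw": -1, "offset": [0, 0, 0], "dr": [0, 0, 0]},
    {"jaw": -1, "offset": [0, 0, 0], "dr": [0, 0, 0]},
    {"jaw": -1, "offset": [0, 0, 0], "dr": [0, 0, 0]},
    {"jaw": -1, "offset": [0, 0, 0], "dr": [0, 0, 0]},
  ],
)

```text
time_s: 21.42
tool_pos: [0.5638, -0.3066, 0.0508]
ee_rot: [[-0.205, 0.0, 0.979], [-0.979, 0.0, -0.205], [-0.0, -1.0, 0.0]]
force: [0.5, -0.1, 0.4]
gripper_width: 0.0855
```

```bash
python3 - <<'E'
from h import *
rel(None)
t=snap('side')
A=cv2.resize(t['img'][200:320,230:350],None,fx=4.9,fy=4.9,interpolation=cv2.INTER_CUBIC)
cv2.imwrite('pics/c9.png',A[:,:,::-1])
E
```

```text
t 21.425 tcp [ 0.5638 -0.3066  0.0508] yaw -101.81 tilt [-0. -1.  0.] F [ 0.5207 -0.0916  0.432 ] w 0.0854928530314431
```

View pics/c9.png

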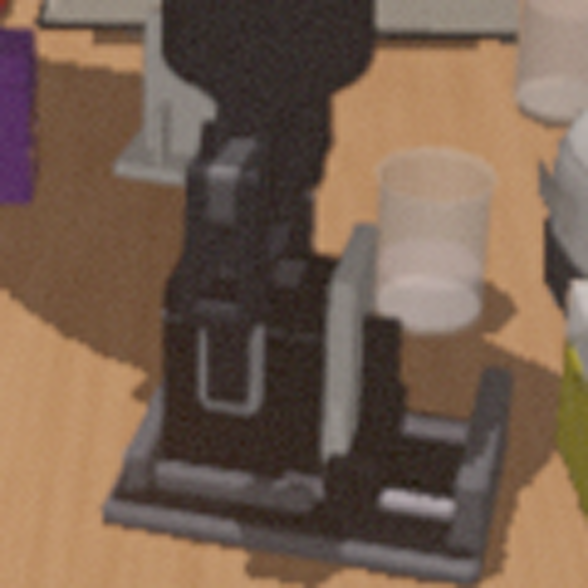

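The pack stands on the bay floor between the lip and the plate, and the jaws are open. I'll go straight up and back off.

>>> jog_arm(
  series=[
    {"jaw": -1, "offset": [0, -8, 0], "dr": [0, 0, 0]},
    {"jaw": -1, "offset": [0, -15, 0], "dr": [0, 0, 0]},
    {"jaw": -1, "offset": [0, -25, 0], "dr": [0, 0, 0]},
    {"jaw": -1, "offset": [0, -30, 0], "dr": [0, 0, 0]},
    {"jaw": -1, "offset": [0, -30, 0], "dr": [0, 0, 0]},
    {"jaw": -1, "offset": [0, -30, 0], "dr": [0, 0, 0]},
    {"jaw": -1, "offset": [0, -20, -20], "dr": [0, 0, 0]},
    {"jaw": -1, "offset": [0, 0, -40], "dr": [0, 0, 0]},
    {"jaw": -1, "offset": [-20, 0, -40], "dr": [0, 0, 0]},
    {"jaw": -1, "offset": [-20, 0, -30], "dr": [0, 0, 0]},
    {"jaw": -1, "offset": [0, 0, 0], "dr": [0, 0, 0]},
  ],
)

```text
time_s: 22.85
tool_pos: [0.443, -0.2395, 0.2099]
ee_rot: [[-0.204, -0.0, 0.979], [-0.979, 0.0, -0.204], [-0.0, -1.0, -0.0]]
force: [0.4, -0.7, 0.5]
gripper_width: 0.0853
```

```bash
python3 - <<'E'
from h import *
rel(None)
t=snap('side');a=snap('top')
A=cv2.resize(t['img'][190:330,180:350],None,fx=3,fy=3,interpolation=cv2.INTER_CUBIC)
B=cv2.resize(a['img'][140:280,290:400],None,fx=3,fy=3,interpolation=cv2.INTER_CUBIC)[:,:285]
cv2.imwrite('pics/c10.png',np.hstack([A,B])[:,:,::-1])
E
```

```text
t 22.85 tcp [ 0.443  -0.2395  0.2099] yaw -101.77 tilt [-0.0001 -1.     -0.0001] F [ 0.4456 -0.665   0.5309] w 0.08529380893755556
```

View pics/c10.png

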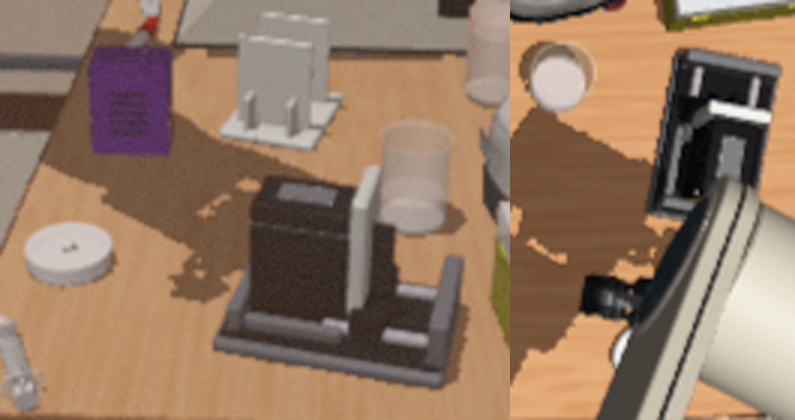

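The pack stands flat between the lip and the plate. The stand, beaker, dish and purple decoy look undisturbed. I'll do one numeric check against the predicted seated pose, then hand in.

```bash
python3 - <<'E'
from h import *
t=snap('side')
o=np.array([.563,-.307]);w=np.radians(-11.8);ex=np.array([np.cos(w),np.sin(w)]);ey=np.array([-ex[1],ex[0]])
S=lambda u,v,z: ray(t,(u+.5)/3-.5+180,(v+.5)/3-.5+190,z)[:2]
for n,u,v,z in[('plate front near top',352,190,.106),('plate front far top',369,168,.106),('pack near-left top',250,222,.094),('pack near-right top',352,238,.094),('pack far-left top',263,178,.094)]:
    d=S(u,v,z)-o; print(n,'charger xy mm',1e3*d@ex,1e3*d@ey)
print(env.job_done())
E
```

```text
plate front near top charger xy mm 29.54195072039454 -9.852172549579954
plate front far top charger xy mm 34.637786145850775 18.822902302641285
pack near-left top charger xy mm -23.968613597524357 -40.807962184355034
pack near-right top charger xy mm 36.08176020576383 -42.3193403992792
pack far-left top charger xy mm -29.39109349311238 10.670530591264738
the job is handed in; nothing more can be done
None
```

I put the pack on charge and handed the job in at about 23 s. I lifted it from the stand by its narrow ends and stood it on the table. Then I re-gripped it by its broad sides and pushed the backstop back until it stopped. I lowered the pack behind the lip, eased it about 5 mm back toward the lip, and let go.

**At the stop:** the push force rose from about 10 N to 17 N with no further travel.

**On the floor:** contact came at tool height 51 mm, which matches the 37 mm grip height plus the 14 mm floor.

**Last picture:** the pack stands upright between the lip and the backstop. The arm is clear, and the beaker, the dish and the purple decoy look unmoved. The marker is only partly in that view, but the arm never went near it.

**Checks that were rough or disagreed:**
- **Backstop position:** the backstop's front face measured at x = 30 to 35 mm, where 31 mm is expected with the pack clamped. That is within pixel error.
- **Pack's far-left top corner:** it measured at x = -29 mm where -31 was expected, but its y came out about 9 mm short.
- **Pack's near top corners:** these came out about 20 mm off in y, and I disregarded them. I think I picked the lid seam in the picture instead of the top edge.
- **Backstop travel:** I had no direct reading of the backstop joint, so the clamped 0.024 is not confirmed.

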